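Find the perished rubber pad in the punching block with a sprung-pin gauge

ROBOT

A 6-joint arm with a two-finger parallel gripper is mounted at the origin on the work surface. World frame = base frame: x ahead of the robot, y to its left, z up, the work surface at z = 0. Lengths are in m, angles in degrees, forces in N, time in s.
With the tool pointing down it reaches from about 0.35 to 0.875 m from the base axis. Payload 15.5 kg.
Tool frame: the origin (TCP) lies at the very end of the fingers, on their centre line; the grasp point (between the pads) lies manip.grip_point_offset behind it (manip.grip_point_offset is the distance from the TCP to the grasp point, in m); z points along the fingers, y is the direction in which the jaws open and shut (so a half turn about z gives the same grasp; the last joint's range is limited). The gripper opens to 85 mm and grips with 20 to 120 N. Pads are 22 mm wide; open, the fingers measure 114 mm over their backs; the gripper's body (76 mm by 85 mm) begins 54 mm behind the grasp point. The pads swing forward as they close: fully open they stand 13 mm farther back than shut.
Start: joints at [-79.441, 28.281, 77.091, -0, 74.628, -5.472], TCP at [0.173, -0.601, 0.231] pointing down, gripper open.
Joint ranges: [-166.48, 166.48], [-47.26, 123.95], [12.59, 153.08], [-70.14, 250.14], [6.76, 159.57], [-176.63, 176.63]. Speed limits (degrees/s): [108.29, 108.29, 147.25, 172.46, 172.46, 172.46].

INTERFACE

Orientations are given as a 3x3 rotation matrix whose columns are the frame's x, y, z axes.
In Python, from station import status, optics, workorder, manip gives the robot as it stands.
- The arm moves only by the tool jog_arm, never from a script. Its argument "series" is a list of rows, each a list of 7 numbers: the turn, a rotation vector about the tool's x, y, z in degrees, then the shift along the tool's x, y, z in cm, then the closure, from -1 (fully open) to 1 (shut), so that 0 is half open. A call has 1 to 20 rows; each row shifts and turns the commanded pose from where the row before left it, along the tool's axes as they then stand; what a row does not reach is not made up. A row lasts 1/8 s, in which the tool goes at most 62.5 mm and 10.7 degrees, less where a joint would pass 70% of its speed; a pose out of reach is approached as far as the arm can. A call is refused whole if a number of a shift passes 6.25 or a number of a turn 10.7, either way. A call with a gripper value outside its range is refused whole. The fingers move at their own pace and stop on an object; "force" is the grip in N (left out, the last holds). Time passes only in rows, so rows that do not move let the fingers close. It gives the time, the measured TCP pose, the force and the opening at its end, in the units of the state.
- status.sense(): the state, without advancing time (a new reading comes with each control period).
- optics.get_image(name): name is "scene" or "side" or "wrist"; returns the picture (400x640x3 uint8, blue, green, red); there is no depth.
- optics.camera_model(name): a dict with "K" (3x3 intrinsics, pixels), "R" (3x3) and "t" (3): a world point X has camera coordinates R X + t. Camera axes: x right, y down, z forward; pixel columns grow to the right and rows downward; lengths in m; the calibration is good to about 2 mm. A picture is of the moment at which its call begins: read the wrist's pose just before it. camera_model takes no time and is no camera call; for the wrist camera it gives the pose at the moment of the call.
- workorder.close_job(): hands the job in, once; it reports no verdict.
The state is a dict: "time": time; "joint_positions": joint angles; "dq": joint speeds; "joint_efforts": joint torques, N m; "ee_pos": TCP position; "eef_rot": TCP orientation; "contact_force": force on the tool from outside, world axes, zero at the start; "ft_torque": the same for the moment, N m; "opening": finger opening in m.
Only numpy, scipy, OpenCV 4.12 (cv2) and the standard library are available. Lean on these libraries where they do the work, as an engineer would, in place of code of your own. Each camera call takes 0.05 s, during which the arm holds its last target.

TASK

One of the three rubber pads in the wooden punching block has gone soft: take the blue-handled pin gauge out of its rest and press it down in the wells to find which, with no more than about 10 newtons on its pin (a sound pad stops the gauge part way, and forcing it further spoils pad and pin; only the soft pad lets it go down until the brass collar all but meets the block). Press it home like that in the soft pad's well, then let go and leave the gauge standing in that well, with everything else on the table left where it was.

Things in the scene. Friction and masses are not known exactly. Their poses are not given: they have to be found in the camera images.
- gauge: Hand gauge for rubber, upright in its rest, 0.5 kg, round about its z axis (up); origin at the centre of the barrel's lower end (nose). Steel barrel 28 mm across from 0 to 34 mm above the origin (lowest 8 mm tapers to 20 mm across), brass collar 44 mm across from 34 to 40 mm, blue handle 28 mm across from 40 to 90 mm. Its pin sticks out 15 mm below the nose.
- gauge_grip (a point): Where to grip the gauge: on its axis in the blue handle, 68 mm above the gauge's origin. With the collar on the rest or on the block, the gauge's origin is 26 mm above the table.
- gauge_pin: The gauge's sprung steel pin, 8 mm across; its origin is the gauge's when the pin is fully out, and rises along the gauge's z by as much as the pin is pushed in (at most 14 mm). Spring 2.2 N per mm. A thin red rod rises out of the handle's top by the same amount.
- pin_tip (a point): Lower end of the pin, 15 mm below the pin's origin.
- rest: Fixed dark wood rest for the gauge, 75 x 75 mm, 60 mm high, with one upright hole 32 mm across in its middle that the barrel hangs in by its collar; origin at the centre of its underside. The pin touches nothing there.
- block: Fixed wooden punching block, 90 mm (its x) by 220 mm (its y), 60 mm high, origin at the centre of its underside. Three upright wells 32 mm across in a row along its y, 70 mm apart, each with a red rubber pad at the bottom, its top 37 mm below the block's top. The pads look the same; which one is soft changes each time.
- well0 (a point): Centre of the mouth of one well, at the block's top face (60 mm above the table), at -70 mm along the block's y; z up. In any well the pin meets the pad when the collar is still 12 mm above the block.
- well1 (a point): The same for the middle well. A sound pad and the pin together resist by about 1.9 N per mm of gauge descent (10 N after 5 mm), the soft pad and the pin by about 0.6 N per mm (7 N with the collar down on the block).
- well2 (a point): The same for the well at +70 mm along the block's y. Under its own weight alone the let-go gauge stands with its collar about 9 mm above the block on a sound pad, about 4 mm above it on the soft one.
- spare_pad_1: Bystander: loose spare rubber pad, red disc 30 mm across, 8 mm high; leave alone.
- spare_pad_2: Bystander: loose spare rubber pad, red disc 30 mm across, 8 mm high; leave alone.
- bead_jar: Bystander: amber glass jar with a brass-coloured cap, 60 mm across, 90 mm high; leave alone.
- mug: Bystander: blue mug, 80 mm across, 90 mm high; leave alone.
- mallet: Bystander: small hammer lying on the table; leave alone.
- bobbin: Bystander: empty wooden bobbin standing up, 44 mm across, 60 mm high; leave alone.
- awl: Bystander: screwdriver-like awl lying on the table; leave alone.
Mind the look-alikes: they are no part of the job. Leave any purple or turquoise look-alike of the gauge alone. Leave any grey look-alike of the block alone.

How it is judged (in metres and radians):
On the way, in this order (a step that is already met when the one before it is completed fails the run):
1. the gauge is taken out of its rest (distance of gauge from where it was at the start of the episode above 0.06 m), for 0.1 s.
2. the gauge is pressed home in the soft pad's well: brass collar within 2.5 mm of the block's top (((horizontal distance between gauge and well0 below 0.006 m and z of gauge in the frame of well0 below -0.0315 m) or (horizontal distance between gauge and well1 below 0.006 m and z of gauge in the frame of well1 below -0.0315 m) or (horizontal distance between gauge and well2 below 0.006 m and z of gauge in the frame of well2 below -0.0315 m)) and angle between gauge's own z axis and vertical below 0.25 rad), for 0.2 s.
At the end, for the whole second after the job is handed in: The gauge stands let go and at rest in the soft pad's well, within 6 mm of the well's axis, tilted less than 0.25 rad, its collar less than 6.5 mm above the block's top (on a sound pad its weight leaves it about 9 mm up) (((horizontal distance between gauge and well0 below 0.006 m and z of gauge in the frame of well0 below -0.0275 m) or (horizontal distance between gauge and well1 below 0.006 m and z of gauge in the frame of well1 below -0.0275 m) or (horizontal distance between gauge and well2 below 0.006 m and z of gauge in the frame of well2 below -0.0275 m)) and angle between gauge's own z axis and vertical below 0.25 rad and linear speed of gauge below 0.02 m/s and contact force between gauge and the fingers below 0.1 N); the robot touches nothing.
It fails at once if more than 14 N on the gauge's pin (contact force between gauge_pin and anything else above 14 N).
It fails at once if a bystander moved by more than 30 mm (distance of any of spare_pad_1, spare_pad_2, bead_jar, mug, mallet, bobbin, awl from where it was at the start of the episode above 0.03 m).
It also fails if it takes over 64 s, if anything falls off the work surface, if the arm or the gripper's body presses on something with over 40 N, if the wrist force passes 120 N, or if a joint passes its speed limit or range.

## Working session

There is one attempt and no reset: what is moved stays moved. The work goes in short steps, Python scripts to look and compute and a tool call to move; the robot and the scene stay as the last step left them, time stands still between calls to the robot, and variables do not carry over. Pictures are saved under pics/ and viewed, and the job is handed in when it is done.

Besides the shell and the picture viewer there is one more tool, called by a JSON object that holds its "api" and its "payload", one argument or row to a line. jog_arm: Moves the arm, as the interface text tells. Its arguments: {"type":"object","properties":{"series":{"type":"array","items":{"type":"array","items":{"type":"number"}}},"force":{"type":"number"}},"required":["series"]}

```bash
mkdir -p pics; ls
python3 - <<'E'
from station import status, optics, workorder, manip
import cv2
print(status.sense()); print(manip.grip_point_offset)
for n in ("scene","side","wrist"):
    m=optics.camera_model(n); print(n,m)
    cv2.imwrite(f"pics/{n}0.png",optics.get_image(n))
E
```

```text
pics
{'time': 0.0, 'joint_positions': array([-7.94420118e+01,  2.83140166e+01,  7.71289527e+01, -6.06096853e-04,
        7.46263210e+01, -5.47236964e+00]), 'dq': array([ 0.02937976, -0.01433006,  0.01556663,  0.00879638,  0.05339611,
        0.0316761 ]), 'joint_efforts': array([ 3.75541305e-03, -8.82156157e+01, -3.83866274e+01,  1.96962869e-04,
        1.01429236e-02,  1.01475939e-05]), 'ee_pos': array([ 0.17251785, -0.60033942,  0.23069889]), 'eef_rot': array([[ 9.61114752e-01,  2.76149197e-01, -2.31616003e-04],
       [ 2.76149274e-01, -9.61114025e-01,  1.18700103e-03],
       [ 1.05179992e-04, -1.20480479e-03, -9.99999269e-01]]), 'contact_force': array([ 0.31977798,  0.1144189 , -0.50152531]), 'ft_torque': array([-0.02594932, -0.0157708 , -0.00710168]), 'opening': 0.08527438435250435}
0.0187
scene {'K': array([[385.21211869,   0.        , 314.92178123],
       [  0.        , 385.21211869, 202.36123015],
       [  0.        ,   0.        ,   1.        ]]), 'R': array([[-0.35683335,  0.93413094,  0.00832711],
       [ 0.49761842,  0.19761662, -0.84458486],
       [-0.79059843, -0.29723232, -0.53535696]]), 't': array([ 0.13110145, -0.17897399,  1.65172679])}
side {'K': array([[420.75277461,   0.        , 321.77415457],
       [  0.        , 420.75277461, 198.83382464],
       [  0.        ,   0.        ,   1.        ]]), 'R': array([[-0.99902909, -0.04025848,  0.01789198],
       [-0.0418144 ,  0.73861698, -0.67282725],
       [ 0.01387168, -0.67292214, -0.73958324]]), 't': array([0.50175793, 0.04964827, 1.59478121])}
wrist {'K': array([[282.83180384,   0.        , 315.79634521],
       [  0.        , 282.83180384, 201.44987519],
       [  0.        ,   0.        ,   1.        ]]), 'R': array([[ 0.27649876, -0.96101248, -0.00185667],
       [-0.91852642, -0.26484196,  0.29354376],
       [-0.28259094, -0.07945909, -0.95594383]]), 't': array([-0.62425599, -0.03907272,  0.37949153])}
```

View pics/scene0.png

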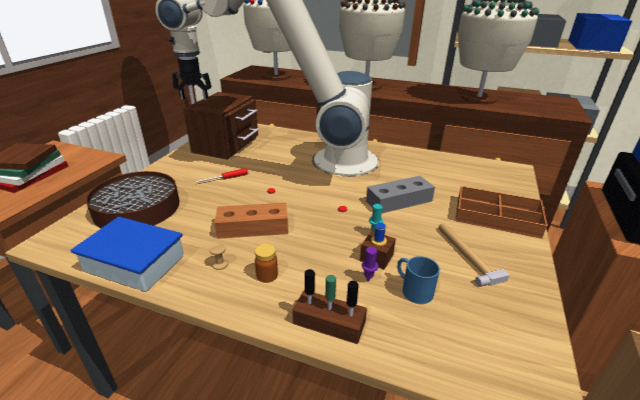

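View pics/side0.png

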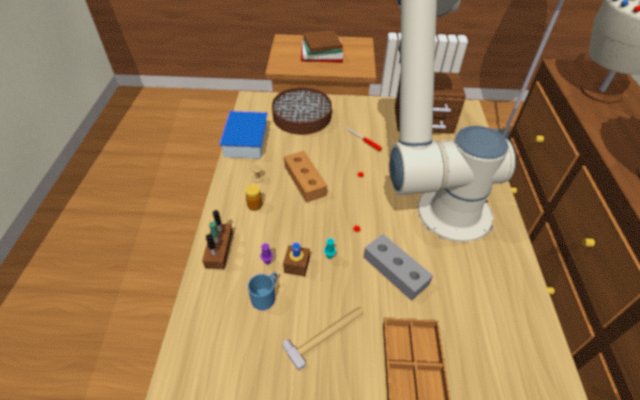

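View pics/wrist0.png

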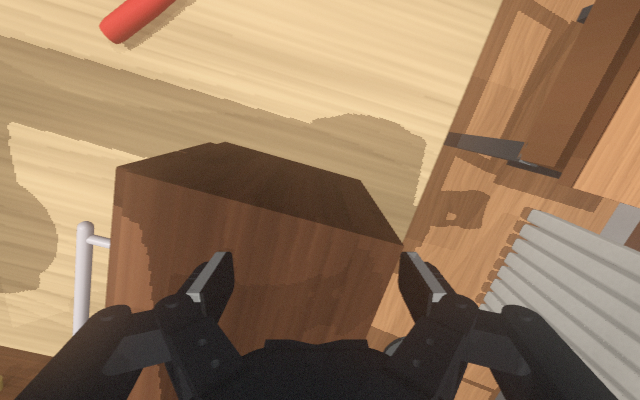

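Candidates for the gauge are blue-handled in the dark rest at scene (380,235), purple at (370,262) and turquoise at (377,215). I choose the blue one. The blue mug at (420,280) is not it. Candidates for the block are wood at (252,220), which I choose, and grey at (400,193).

```bash
cat > h.py <<'E'
import cv2, numpy as np
from station import status, optics, manip
def ray(n,uv,m=None):
    m=m or optics.camera_model(n); K,R,t=m["K"],m["R"],m["t"]
    d=R.T@np.linalg.inv(K)@np.array([uv[0],uv[1],1.]); return -R.T@t,d
def onz(n,uv,z,m=None):
    c,d=ray(n,uv,m); return c+d*(z-c[2])/d[2]
def tri(a,ua,b,ub):
    c1,d1=ray(a,ua);c2,d2=ray(b,ub)
    s=np.linalg.lstsq(np.c_[d1,-d2],c2-c1,rcond=None)[0]
    p,q=c1+d1*s[0],c2+d2*s[1]; return (p+q)/2,np.linalg.norm(p-q)
E
python3 - <<'E'
import cv2,numpy as np
s=cv2.imread("pics/scene0.png");d=cv2.imread("pics/side0.png")
a=cv2.resize(s[190:290,350:450],(400,400),interpolation=cv2.INTER_CUBIC)
b=cv2.resize(d[220:300,250:350],(400,320),interpolation=cv2.INTER_CUBIC)
b=cv2.copyMakeBorder(b,0,80,0,0,cv2.BORDER_CONSTANT)
cv2.imwrite("pics/crop_g.png",np.hstack([a,b]))
a=cv2.resize(s[195:245,205:305],(800,400),interpolation=cv2.INTER_CUBIC)
cv2.imwrite("pics/crop_b1.png",a)
b=cv2.resize(d[145:205,270:340],(700,600),interpolation=cv2.INTER_CUBIC)
cv2.imwrite("pics/crop_b2.png",b)
for n,im,(x0,y0,x1,y1) in (("scene",s,(350,210,400,270)),("side",d,(275,235,320,280))):
    h=cv2.cvtColor(im,cv2.COLOR_BGR2HSV)
    m=cv2.inRange(h,(108,120,60),(125,255,255)); m2=np.zeros_like(m);m2[y0:y1,x0:x1]=m[y0:y1,x0:x1]
    k=cv2.connectedComponentsWithStats(m2)
    print(n,[ (st.tolist(),c.round(1).tolist()) for st,c in zip(k[2][1:],k[3][1:])])
E
```

```text
scene [([376, 223, 9, 6, 44], [380.1, 225.4]), ([375, 229, 10, 13, 101], [379.1, 234.9])]
side [([292, 243, 8, 6, 20], [295.6, 246.2]), ([294, 251, 5, 5, 19], [296.1, 252.7])]
```

View pics/crop_g.png

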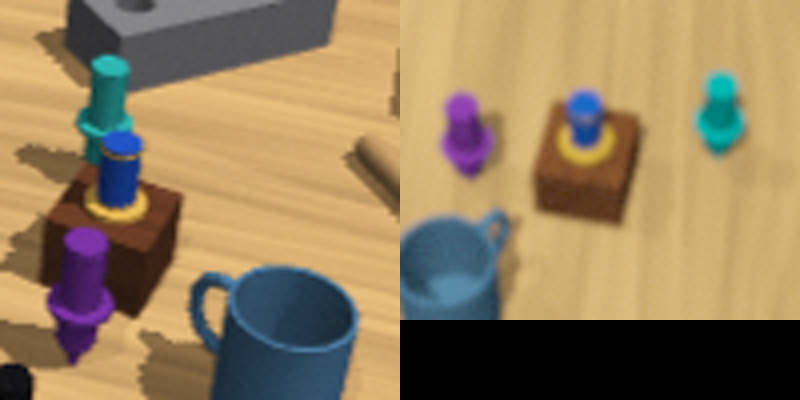

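View pics/crop_b1.png

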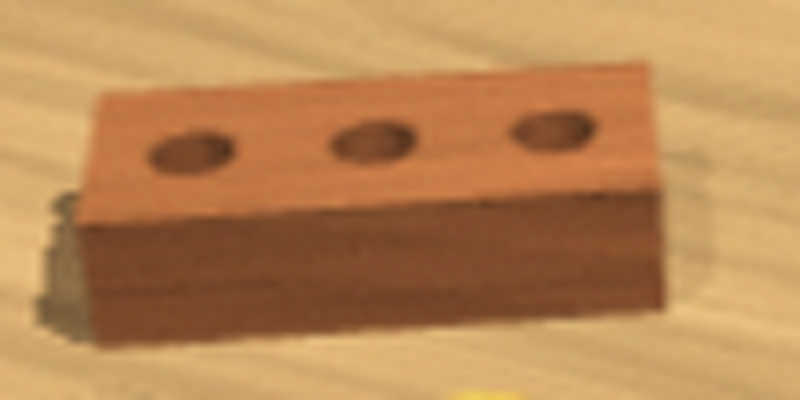

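View pics/crop_b2.png

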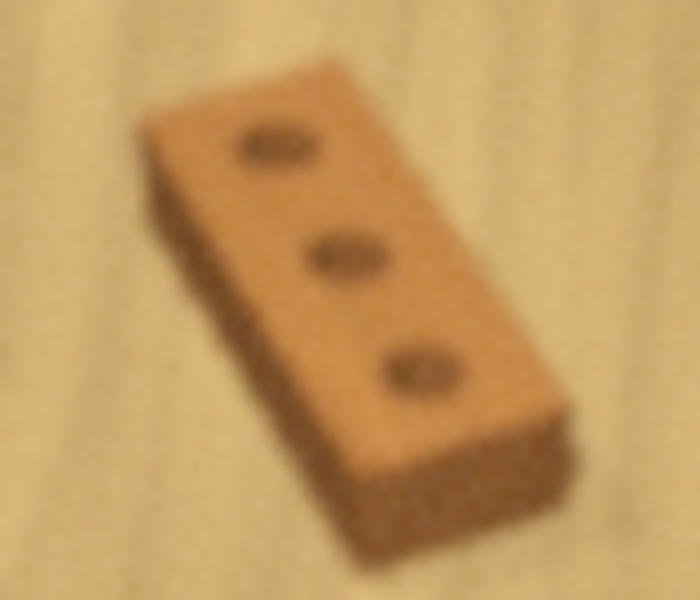

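The crops confirm the picks. The blue handle with a brass collar sits in the dark rest at scene (380,226). The wood block shows three wells at scene (229,214), (252,213) and (274,211).

Run:
```python
from h import *
print("gauge top", onz("scene",(380.4,225.8),.116), onz("side",(295.9,246.0),.116), tri("scene",(380.4,225.8),"side",(295.9,246)))
print("rest->", onz("scene",(380.0-.8,240.3),.066), onz("side",(250+187/4,220+141/4),.066))
for a,b in (((229,213.7),(297.7,159.4)),((251.6,212.6),(304.7,170.5)),((274,211.2),(312.2,182.1))):
    print(onz("scene",a,.06),onz("side",b,.06),tri("scene",a,"side",b))
```

```text
gauge top [0.57768684 0.27079723 0.116     ] [0.57536289 0.27333638 0.116     ] (array([0.57539523, 0.27096613, 0.11385303]), np.float64(0.0013890457629933334))
rest-> [0.57713161 0.27230133 0.066     ] [0.57391781 0.27401184 0.066     ]
[ 0.60913228 -0.19367755  0.06      ] [ 0.6077654  -0.19238081  0.06      ] (array([ 0.60790068, -0.19433803,  0.05870622]), np.float64(0.0007393398407499729))
[ 0.5779466 -0.1315912  0.06     ] [ 0.57541618 -0.13004587  0.06      ] (array([ 0.57556947, -0.13282891,  0.05784346]), np.float64(0.0007632046857418554))
[ 0.54513822 -0.07018609  0.06      ] [ 0.54259887 -0.06820356  0.06      ] (array([ 0.5426657 , -0.07116164,  0.05773013]), np.float64(0.0010458045220602835))
```

```bash
cat >> h.py <<'E'
def to_tool(p):
    s=status.sense(); return s["eef_rot"].T@(np.array(p)-s["ee_pos"])*100
E
python3 - <<'E'
from h import *
m=optics.camera_model("wrist"); s=status.sense()
c=-m["R"].T@m["t"]; print(s["eef_rot"].T@(c-s["ee_pos"]), s["eef_rot"].T@m["R"].T)
# view pose for block: camera looks tilt
print(to_tool((.50,-.131,.27)))
E
```

```text
[ 7.42402302e-02  9.85883929e-05 -1.42313143e-01] [[ 3.09805528e-04 -9.55916665e-01 -2.93637931e-01]
 [ 9.99999657e-01  5.21791825e-04 -6.43595595e-04]
 [ 7.68441626e-04 -2.93637631e-01  9.55916498e-01]]
[ 44.4362106  -36.07583201  -3.87907659]
```

{"api": "jog_arm", "payload": {
  "series": [
    [0, 0, 8, 0, 0, -1, -1],
    [0, 0, 8, 0, 0, -1, -1],
    [0, 0, 0, 3.4, -3.9, 0, -1],
    [0, 0, 0, 3.4, -3.9, 0, -1],
    [0, 0, 0, 3.4, -3.9, 0, -1],
    [0, 0, 0, 3.4, -3.9, 0, -1],
    [0, 0, 0, 3.4, -3.9, 0, -1],
    [0, 0, 0, 3.4, -3.9, 0, -1],
    [0, 0, 0, 3.4, -3.9, 0, -1],
    [0, 0, 0, 3.4, -3.9, 0, -1],
    [0, 0, 0, 3.4, -3.9, 0, -1],
    [0, 0, 0, 3.4, -3.9, 0, -1],
    [0, 0, 0, 3.4, -3.9, 0, -1],
    [0, 0, 0, 3.4, -3.9, 0, -1],
    [0, 0, 0, 0, 0, 0, -1],
    [0, 0, 0, 0, 0, 0, -1]
  ]
}}

```text
time: 2.15
ee_pos: [0.58, -0.1325, 0.251]
eef_rot: [[1.0, 0.001, -0.001], [0.001, -1.0, -0.0], [-0.001, 0.0, -1.0]]
contact_force: [-0.7, 0.2, -0.1]
opening: 0.0853
```

Run:
```python
from h import *
s=status.sense(); print(s["time"],s["ee_pos"],s["eef_rot"],s["contact_force"],s["joint_positions"])
m=optics.camera_model("wrist"); np.savez("w1.npz",**m)
cv2.imwrite("pics/w1.png",optics.get_image("wrist"))
```

```text
2.15 [ 0.58000301 -0.1324634   0.25095798] [[ 9.99998970e-01  1.16491275e-03 -8.38760254e-04]
 [ 1.16491056e-03 -9.99999321e-01 -3.09964593e-06]
 [-8.38763296e-04  2.12256206e-06 -9.99999648e-01]] [-0.67574283  0.18925407 -0.14044137] [-1.86054740e+01  2.48256522e+01  7.99424420e+01 -1.60272425e-02
  7.52773955e+01  7.13318607e+01]
```

View pics/w1.png

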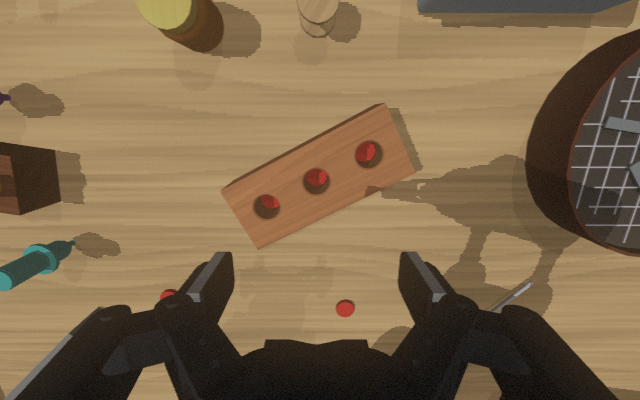

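The wrist view shows the block with wells at about (267,206), (316,180) and (369,154). I'll refine the circle centres next.

Run:
```python
from h import *
im=cv2.imread("pics/w1.png"); m=dict(np.load("w1.npz"))
cv2.imwrite("pics/w1c.png",cv2.resize(im[95:255,210:430],(800,582),interpolation=cv2.INTER_CUBIC))
for px in ((300,195),(330,200),(270,190),(390,140),(260,202),(316,188)): print(px,im[px[1],px[0]], cv2.cvtColor(im,cv2.COLOR_BGR2HSV)[px[1],px[0]])
h=cv2.cvtColor(im,cv2.COLOR_BGR2HSV)
face=((h[...,2]>90)&(h[...,0]>=6)&(h[...,0]<=14)&(h[...,1]<165)).astype(np.uint8)*255
for c in ((267,206),(316,180),(369,154)):
    w=np.zeros_like(face); cv2.circle(w,c,20,255,-1)
    # hole: dark or saturated red
    hole=(((im[...,1].astype(int)<62))&(w>0)).astype(np.uint8)*255
    hole=cv2.morphologyEx(hole,cv2.MORPH_CLOSE,np.ones((3,3)))
    cs,_=cv2.findContours(hole,cv2.RETR_EXTERNAL,cv2.CHAIN_APPROX_NONE)
    k=max(cs,key=cv2.contourArea); e=cv2.fitEllipse(k)
    print(e, cv2.contourArea(k), onz("wrist",(e[0][0],e[0][1]),.06,m))
```

```text
(300, 195) [ 72 110 158] [ 13 139 158]
(330, 200) [ 73 109 157] [ 13 136 157]
(270, 190) [ 75 112 160] [ 13 135 160]
(390, 140) [ 78 116 165] [ 13 134 165]
(260, 202) [38 59 83] [ 14 138  83]
(316, 188) [36 56 86] [ 12 148  86]
((265.93402099609375, 205.84315490722656), (21.533689498901367, 22.687536239624023), 55.537445068359375) 376.5 [ 0.54587764 -0.07072751  0.06      ]
((315.1349182128906, 180.35324096679688), (21.597614288330078, 24.844158172607422), 35.47158432006836) 405.0 [ 0.57830031 -0.13167248  0.06      ]
((366.8342590332031, 153.33609008789062), (20.39716339111328, 27.43951416015625), 33.6419563293457) 391.5 [ 0.61077759 -0.19219551  0.06      ]
```

View pics/w1c.png

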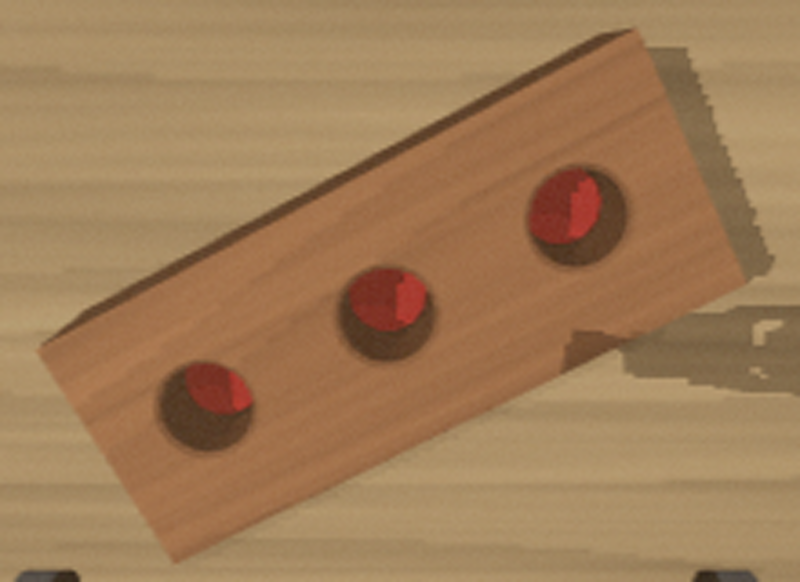

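Run:
```python
from h import *
m=dict(np.load("w1.npz"))
P=np.array([onz("wrist",(210+(u+.5)/3.636-.5,95+(v+.5)/3.6375-.5),.06,m) for u,v in ((206.5,406),(387,313.5),(577,216))])
print(P, np.linalg.norm(np.diff(P,axis=0),axis=1), P.mean(0)); d=P[2]-P[0]; d/=np.linalg.norm(d); print(d, P.mean(0)-.07*d,P.mean(0)+.07*d)
```

```text
[[ 0.54534507 -0.07131649  0.06      ]
 [ 0.5777229  -0.13280427  0.06      ]
 [ 0.6099849  -0.19398961  0.06      ]] [0.06949153 0.06916995] [ 0.57768429 -0.13270346  0.06      ]
[ 0.46617009 -0.88469511  0.        ] [ 0.54505238 -0.0707748   0.06      ] [ 0.61031619 -0.19463211  0.06      ]
```

{"api": "jog_arm", "payload": {
  "series": [
    [0, 0, 0, 0, -4.5, 0, -1],
    [0, 0, 0, 0, -4.5, 0, -1],
    [0, 0, 0, 0, -4.5, 0, -1],
    [0, 0, 0, 0, -4.5, 0, -1],
    [0, 0, 0, 0, -4.5, 0, -1],
    [0, 0, 0, 0, -4.5, 0, -1],
    [0, 0, 0, 0, -4.5, 0, -1],
    [0, 0, 0, 0, -4.5, 0, -1],
    [0, 0, 0, 0, -4.5, 0, -1],
    [0, 0, 0, 0, 0, 0, -1],
    [0, 0, 0, 0, 0, 0, -1]
  ]
}}

```text
time: 3.58
ee_pos: [0.5802, 0.2713, 0.2512]
eef_rot: [[1.0, -0.0, -0.0], [-0.0, -1.0, -0.0], [-0.0, 0.0, -1.0]]
contact_force: [-0.2, -1.1, -0.1]
opening: 0.0852
```

Run:
```python
from h import *
s=status.sense(); print(s["time"],s["ee_pos"],s["contact_force"],s["joint_positions"])
m=optics.camera_model("wrist"); np.savez("w2.npz",**m)
im=optics.get_image("wrist");cv2.imwrite("pics/w2.png",im)
```

```text
3.575 [0.5801713  0.27127526 0.2512167 ] [-0.21165256 -1.09988283 -0.06028941] [ 1.97307499e+01  2.86008185e+01  7.32061389e+01 -2.05216477e-02
  7.82173007e+01  1.09753440e+02]
```

View pics/w2.png

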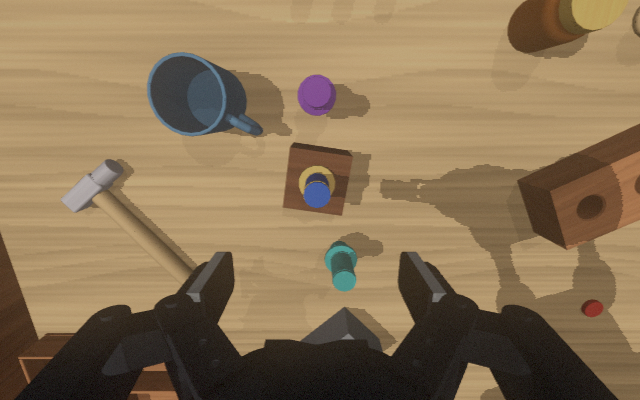

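The gauge sits in the rest, with its handle top at about (317,194) and its collar at about (317,183). The purple and turquoise ones are fore and aft, and the jaws open along y, which is clear.

Run:
```python
from h import *
im=cv2.imread("pics/w2.png"); m=dict(np.load("w2.npz"))
c=im[135:225,272:362]; cv2.imwrite("pics/w2c.png",cv2.resize(c,(540,540),interpolation=cv2.INTER_CUBIC))
h=cv2.cvtColor(im,cv2.COLOR_BGR2HSV); k=((h[...,0]>105)&(h[...,0]<125)&(h[...,1]>130)&(h[...,2]>120)).astype(np.uint8); k[:,:272]=0;k[:,362:]=0;k[:135]=0;k[225:]=0
cs,_=cv2.findContours(k,0,cv2.CHAIN_APPROX_NONE); q=max(cs,key=cv2.contourArea); e=cv2.fitEllipse(q); print(e,onz("wrist",e[0],.116,m))
print(onz("wrist",(317,183.5),.066,m))
```

```text
((316.7897644042969, 194.60372924804688), (23.81342315673828, 24.235427856445312), 80.8843994140625) [0.57640828 0.27012614 0.116     ]
[0.57603718 0.26975909 0.066     ]
```

View pics/w2c.png

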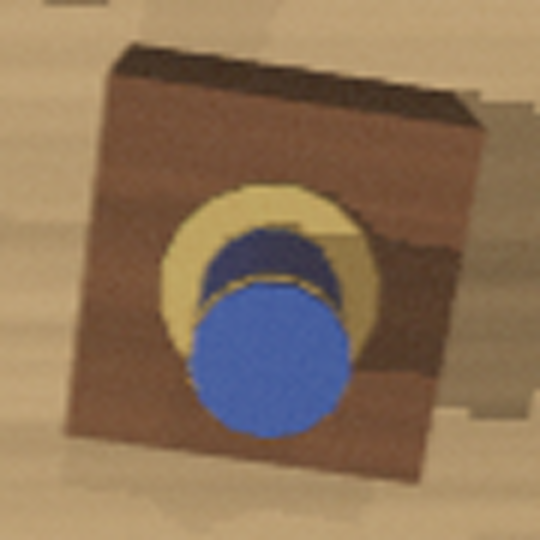

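{"api": "jog_arm", "payload": {
  "series": [
    [0, 0, 0, -0.37, 0.12, 3, -1],
    [0, 0, 0, 0, 0, 4, -1],
    [0, 0, 0, 0, 0, 4, -1],
    [0, 0, 0, 0, 0, 3, -1],
    [0, 0, 0, 0, 0, 2, -1],
    [0, 0, 0, 0, 0, 1.55, -1],
    [0, 0, 0, 0, 0, 0, -1]
  ],
  "force": 40
}}

```text
time: 4.5
ee_pos: [0.5761, 0.2704, 0.0751]
eef_rot: [[1.0, -0.0, -0.001], [-0.0, -1.0, -0.001], [-0.001, 0.001, -1.0]]
contact_force: [0.1, -0.3, 0.3]
opening: 0.0854
```

Run:
```python
from h import *
s=status.sense(); print(s["time"],s["ee_pos"],s["contact_force"])
im=optics.get_image("wrist");cv2.imwrite("pics/w3.png",im)
im=optics.get_image("scene");cv2.imwrite("pics/s3.png",cv2.resize(im[170:300,300:470],(680,520)))
```

```text
4.5 [0.57614519 0.27038714 0.07511727] [ 0.05264678 -0.31076528  0.33329362]
```

View pics/w3.png

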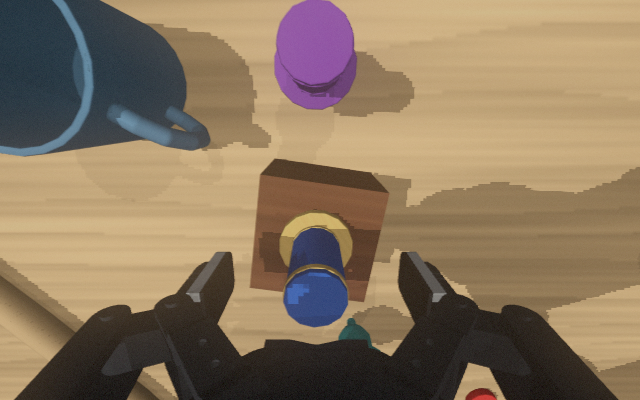

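View pics/s3.png

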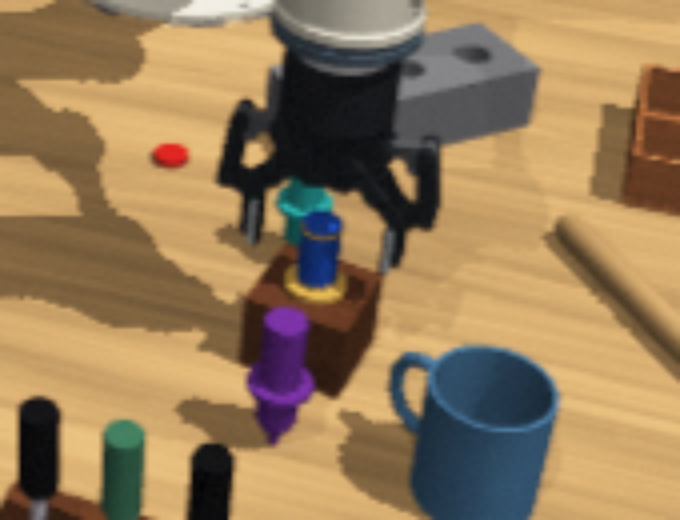

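The handle stands between the open jaws at wrist (317,290), with clearance all round. Closing.

{"api": "jog_arm", "payload": {
  "series": [
    [0, 0, 0, 0, 0, 0, 0.3],
    [0, 0, 0, 0, 0, 0, 1],
    [0, 0, 0, 0, 0, 0, 1],
    [0, 0, 0, 0, 0, 0, 1],
    [0, 0, 0, 0, 0, 0, 1],
    [0, 0, 0, 0, 0, 0, 1],
    [0, 0, 0, 0, 0, 0, 1],
    [0, 0, 0, 0, 0, 0, 1]
  ],
  "force": 60
}}

```text
time: 5.6
ee_pos: [0.5765, 0.2714, 0.0762]
eef_rot: [[1.0, 0.001, 0.0], [0.001, -1.0, 0.0], [0.0, -0.0, -1.0]]
contact_force: [-1.0, -0.6, 5.3]
opening: 0.0267
```

Run:
```python
from h import *
s=status.sense(); print(s["time"],s["ee_pos"],s["contact_force"],s["ft_torque"],s["opening"])
m=optics.camera_model("wrist"); np.savez("w4.npz",**m)
im=optics.get_image("wrist");cv2.imwrite("pics/w4.png",im)
```

```text
5.6 [0.57654274 0.27139565 0.07622614] [-0.97039341 -0.63017187  5.27293017] [-0.02177162  0.13439436 -0.03434666] 0.026658601703644987
```

View pics/w4.png

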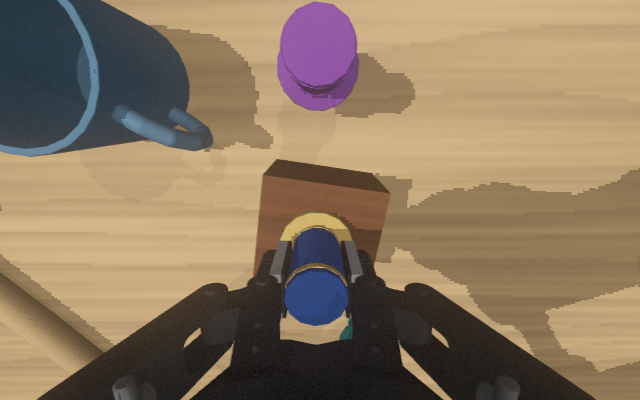

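{"api": "jog_arm", "payload": {
  "series": [
    [0, 0, 0, 0, 0, -0.5, 1],
    [0, 0, 0, 0, 0, -1.5, 1],
    [0, 0, 0, 0, 0, -3, 1],
    [0, 0, 0, 0, 0, -3, 1],
    [0, 0, 0, 0, 0, -3, 1],
    [0, 0, 0, 0, 0, 0, 1],
    [0, 0, 0, 0, 0, 0, 1]
  ]
}}

```text
time: 6.52
ee_pos: [0.5759, 0.2711, 0.1851]
eef_rot: [[1.0, 0.001, -0.001], [0.001, -1.0, -0.0], [-0.001, 0.0, -1.0]]
contact_force: [-0.3, -0.3, -5.2]
opening: 0.0267
```

Run:
```python
from h import *
s=status.sense(); print(s["time"],s["ee_pos"],s["contact_force"],s["ft_torque"],s["opening"])
m=optics.camera_model("wrist"); np.savez("w5.npz",**m)
im=optics.get_image("wrist");cv2.imwrite("pics/w5.png",im)
im=optics.get_image("scene");cv2.imwrite("pics/s5.png",cv2.resize(im[120:300,280:480],(660,594),interpolation=cv2.INTER_CUBIC))
im=optics.get_image("side");cv2.imwrite("pics/d5.png",im)
```

```text
6.525 [0.57588054 0.27113698 0.18505676] [-0.25855379 -0.30990031 -5.22802979] [ 0.01170152  0.02046103 -0.01112426] 0.02670844448949925
```

View pics/w5.png

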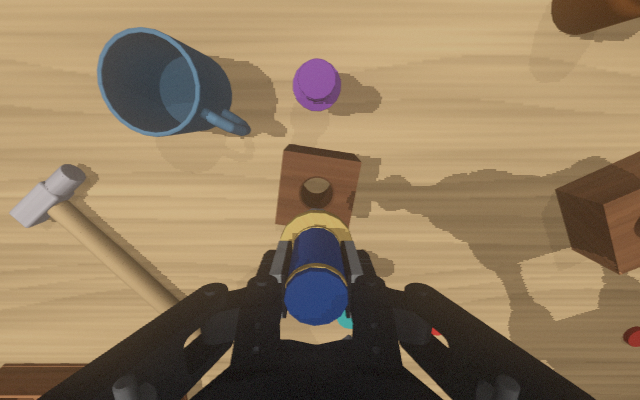

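View pics/s5.png

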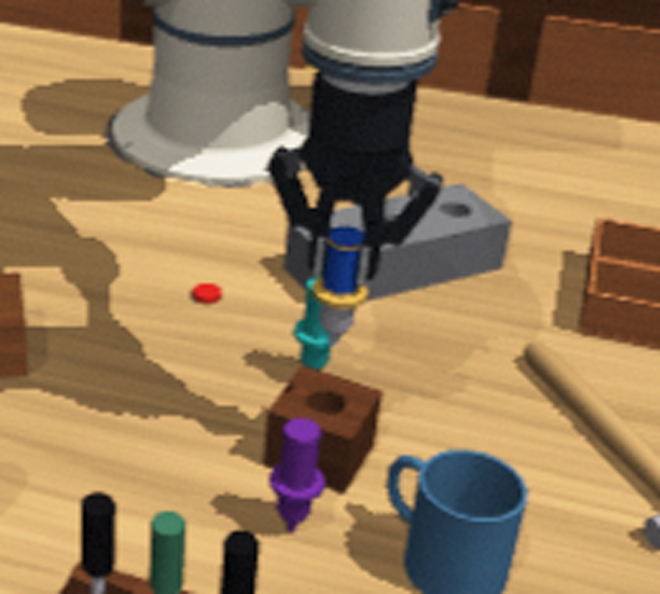

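The gauge is out of the rest and held straight, with about 5.2 N of load. The empty rest hole is at wrist (317,191). Next I check the gauge's offset in the hand and the camera bias.

Run:
```python
from h import *
im=cv2.imread("pics/w5.png"); m=dict(np.load("w5.npz"))
cv2.imwrite("pics/w5c.png",cv2.resize(im[140:340,220:420],(600,600),interpolation=cv2.INTER_CUBIC))
h=cv2.cvtColor(im,cv2.COLOR_BGR2HSV); k=((h[...,0]>105)&(h[...,0]<125)&(h[...,1]>120)&(h[...,2]>95)).astype(np.uint8); k[:265]=0;k[330:]=0
cs,_=cv2.findContours(k,0,cv2.CHAIN_APPROX_NONE); q=max(cs,key=cv2.contourArea); e=cv2.fitEllipse(q); print(e,onz("wrist",e[0],.1851+.040,m))
print("hole",onz("wrist",(316.5,191.5),.06,m))
```

```text
((315.69964599609375, 297.5758056640625), (52.633026123046875, 62.03854751586914), 89.7712173461914) [0.5763107  0.27084328 0.2251    ]
hole [0.57804557 0.27030173 0.06      ]
```

View pics/w5c.png

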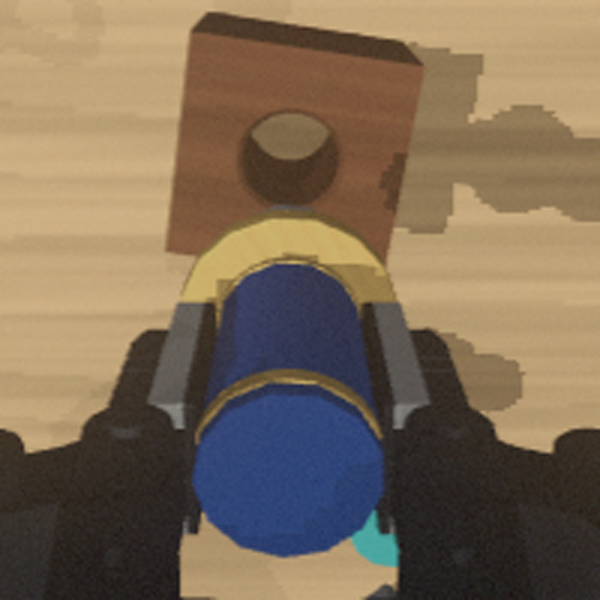

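{"api": "jog_arm", "payload": {
  "series": [
    [0, 0, 0, 0, 2.5, 0, 1],
    [0, 0, 0, 0, 4.2, 0, 1],
    [0, 0, 0, 0, 4.2, 0, 1],
    [0, 0, 0, 0, 4.2, 0, 1],
    [0, 0, 0, 0, 4.2, 0, 1],
    [0, 0, 0, 0, 4.2, 0, 1],
    [0, 0, 0, 0, 4.2, 0, 1],
    [0, 0, 0, 0, 4.2, 0, 1],
    [0, 0, 0, 0, 4.2, 0, 1],
    [0, 0, 0, 0, 2.8, 0, 1],
    [0, 0, 0, 0.1, 1.4, 0, 1],
    [0, 0, 0, 0, 0, 0, 1],
    [0, 0, 0, 0, 0, 0, 1]
  ]
}}

```text
time: 8.3
ee_pos: [0.5775, -0.1308, 0.1855]
eef_rot: [[1.0, 0.001, -0.001], [0.001, -1.0, 0.001], [-0.001, -0.001, -1.0]]
contact_force: [-0.1, 0.3, -5.4]
opening: 0.0267
```

Run:
```python
from h import *
s=status.sense(); print(s["time"],s["ee_pos"],s["contact_force"],s["ft_torque"],s["opening"])
m=optics.camera_model("wrist"); np.savez("w6.npz",**m)
im=optics.get_image("wrist");cv2.imwrite("pics/w6.png",im)
cv2.imwrite("pics/w6c.png",cv2.resize(im[120:320,210:440],(690,600),interpolation=cv2.INTER_CUBIC))
```

```text
8.3 [ 0.57753018 -0.13076055  0.18550699] [-0.12844382  0.28843033 -5.4365855 ] [-0.00763454 -0.01226571 -0.00118759] 0.02670921028556525
```

View pics/w6c.png

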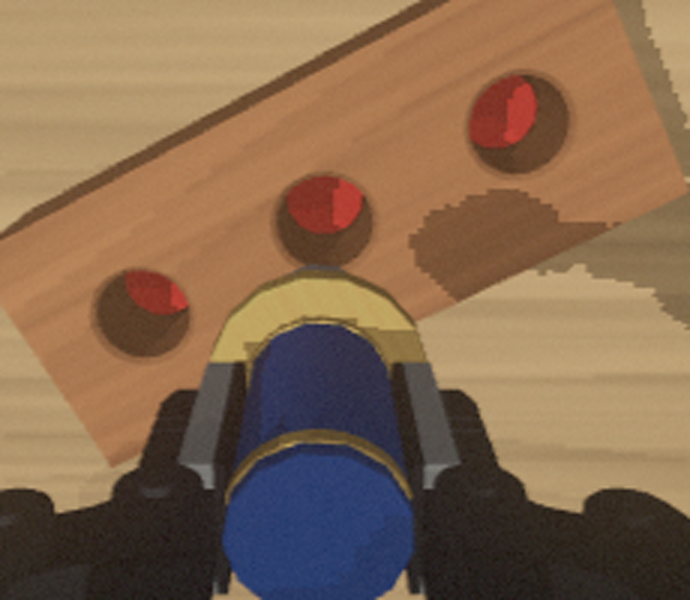

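Run:
```python
from h import *
m=dict(np.load("w6.npz"))
P=np.array([onz("wrist",(210+(u+.5)/3-.5,120+(v+.5)/3-.5),.06,m) for u,v in ((142,313),(324.5,220),(519.5,121.5))])
print(P, np.linalg.norm(np.diff(P,axis=0),axis=1), P.mean(0))
# gauge handle top in tool
im=cv2.imread("pics/w6.png")
h=cv2.cvtColor(im,cv2.COLOR_BGR2HSV); k=((h[...,0]>105)&(h[...,0]<125)&(h[...,1]>120)&(h[...,2]>95)).astype(np.uint8); k[:265]=0;k[330:]=0
cs,_=cv2.findContours(k,0,cv2.CHAIN_APPROX_NONE); q=max(cs,key=cv2.contourArea); e=cv2.fitEllipse(q); print(e[0],onz("wrist",e[0],.1855+.040,m))
```

```text
[[ 0.54530546 -0.07109034  0.06      ]
 [ 0.57808855 -0.13278483  0.06      ]
 [ 0.61047091 -0.19426231  0.06      ]] [0.06986373 0.06948452] [ 0.57795498 -0.1327125   0.06      ]
(315.7697448730469, 297.6659240722656) [ 0.57785239 -0.13110178  0.2255    ]
```

{"api": "jog_arm", "payload": {
  "series": [
    [0, 0, 0, 0, 0.16, 1, 1],
    [0, 0, 0, 0, 0, 2, 1],
    [0, 0, 0, 0, 0, 2, 1],
    [0, 0, 0, 0, 0, 1, 1],
    [0, 0, 0, 0, 0, 0, 1],
    [0, 0, 0, 0, 0, 0, 1]
  ]
}}

```text
time: 9.1
ee_pos: [0.5781, -0.1333, 0.1264]
eef_rot: [[1.0, 0.001, 0.001], [0.001, -1.0, -0.0], [0.001, 0.0, -1.0]]
contact_force: [0.2, -0.2, -4.6]
opening: 0.0268
```

Run:
```python
from h import *
s=status.sense(); print(s["time"],s["ee_pos"],s["contact_force"],s["ft_torque"],s["opening"])
for n,(x0,y0,x1,y1) in (("scene",(190,150,320,250)),("side",(260,120,350,210))):
    im=optics.get_image(n);cv2.imwrite(f"pics/{n}7.png",cv2.resize(im[y0:y1,x0:x1],None,fx=6,fy=6,interpolation=cv2.INTER_CUBIC))
```

```text
9.1 [ 0.57805116 -0.13332009  0.126369  ] [ 0.24748435 -0.22738427 -4.5886395 ] [ 0.02916998  0.0155003  -0.00589614] 0.02678836642253727
```

View pics/scene7.png

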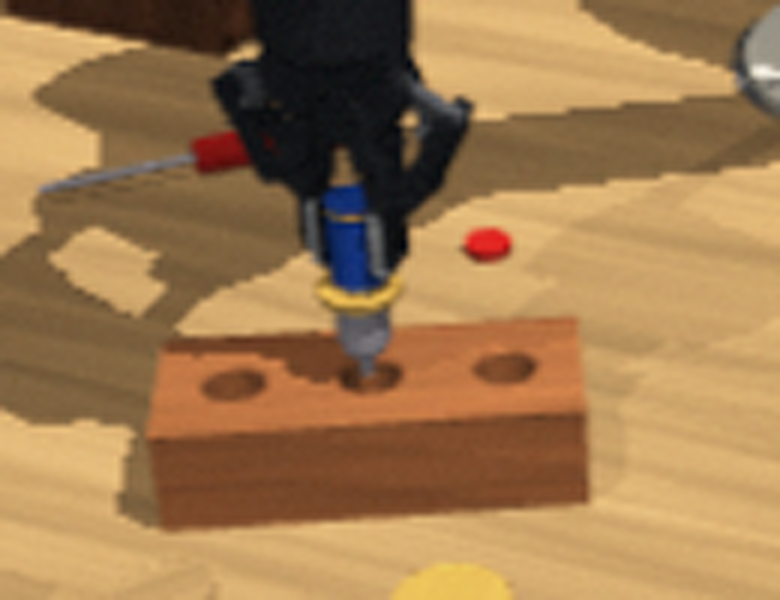

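View pics/side7.png

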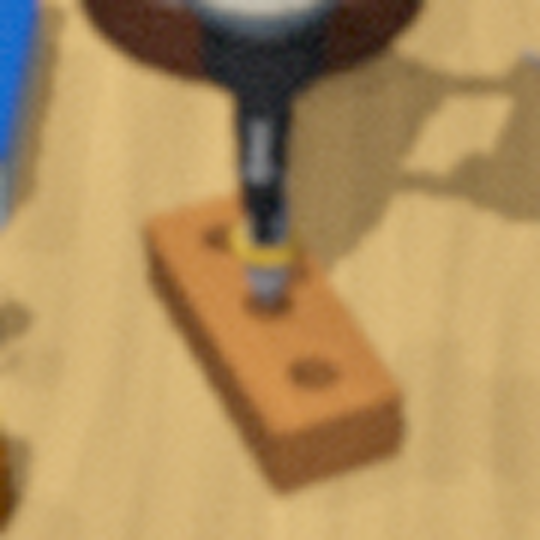

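The pin tip is at the centre of the middle well's mouth in both views. Entering slowly.

{"api": "jog_arm", "payload": {
  "series": [
    [0, 0, 0, 0, 0, 0.8, 1],
    [0, 0, 0, 0, 0, 0.6, 1],
    [0, 0, 0, 0, 0, 0.4, 1],
    [0, 0, 0, 0, 0, 0.4, 1],
    [0, 0, 0, 0, 0, 0.4, 1],
    [0, 0, 0, 0, 0, 0, 1]
  ]
}}

```text
time: 9.95
ee_pos: [0.5775, -0.1332, 0.0995]
eef_rot: [[1.0, 0.001, -0.0], [0.001, -1.0, 0.0], [-0.0, -0.0, -1.0]]
contact_force: [-1.0, -0.5, -3.5]
opening: 0.0267
```

{"api": "jog_arm", "payload": {
  "series": [
    [0, 0, 0, 0, 0, 0.4, 1],
    [0, 0, 0, 0, 0, 0.4, 1],
    [0, 0, 0, 0, 0, 0.1, 1],
    [0, 0, 0, 0, 0, 0, 1],
    [0, 0, 0, 0, 0, 0, 1]
  ]
}}

```text
time: 10.58
ee_pos: [0.5777, -0.1333, 0.0909]
eef_rot: [[1.0, 0.001, 0.0], [0.001, -1.0, -0.0], [0.0, 0.0, -1.0]]
contact_force: [-0.2, -0.5, -4.5]
opening: 0.0267
```

Run:
```python
from h import *
s=status.sense(); print(s["time"],s["ee_pos"],s["contact_force"],s["ft_torque"])
```

```text
10.575 [ 0.57771139 -0.13329765  0.09087043] [-0.23622611 -0.51370648 -4.53198062] [ 0.07152335  0.00719941 -0.00945214]
```

{"api": "jog_arm", "payload": {
  "series": [
    [0, 0, 0, 0, 0, 0.2, 1],
    [0, 0, 0, 0, 0, 0.2, 1],
    [0, 0, 0, 0, 0, 0.1, 1],
    [0, 0, 0, 0, 0, 0, 1],
    [0, 0, 0, 0, 0, 0, 1]
  ]
}}

```text
time: 11.2
ee_pos: [0.5777, -0.1333, 0.0858]
eef_rot: [[1.0, 0.001, 0.0], [0.001, -1.0, -0.0], [0.0, 0.0, -1.0]]
contact_force: [1.2, -0.1, -5.1]
opening: 0.0267
```

{"api": "jog_arm", "payload": {
  "series": [
    [0, 0, 0, 0, 0, 0.1, 1],
    [0, 0, 0, 0, 0, 0, 1],
    [0, 0, 0, 0, 0, 0, 1]
  ]
}}

```text
time: 11.58
ee_pos: [0.5777, -0.1333, 0.0848]
eef_rot: [[1.0, 0.001, 0.0], [0.001, -1.0, -0.0], [0.0, 0.0, -1.0]]
contact_force: [0.1, 0.4, -2.4]
opening: 0.0265
```

{"api": "jog_arm", "payload": {
  "series": [
    [0, 0, 0, 0, 0, 0.1, 1],
    [0, 0, 0, 0, 0, 0, 1],
    [0, 0, 0, 0, 0, 0, 1]
  ]
}}

```text
time: 11.95
ee_pos: [0.5777, -0.1333, 0.0838]
eef_rot: [[1.0, 0.001, 0.0], [0.001, -1.0, -0.0], [0.0, 0.0, -1.0]]
contact_force: [0.5, -0.3, -2.1]
opening: 0.0267
```

{"api": "jog_arm", "payload": {
  "series": [
    [0, 0, 0, 0, 0, 0.1, 1],
    [0, 0, 0, 0, 0, 0, 1],
    [0, 0, 0, 0, 0, 0, 1]
  ]
}}

```text
time: 12.32
ee_pos: [0.5777, -0.1333, 0.0828]
eef_rot: [[1.0, 0.001, 0.0], [0.001, -1.0, -0.0], [0.0, 0.0, -1.0]]
contact_force: [-0.3, 0.0, -2.1]
opening: 0.0268
```

{"api": "jog_arm", "payload": {
  "series": [
    [0, 0, 0, 0, 0, 0.1, 1],
    [0, 0, 0, 0, 0, 0.1, 1],
    [0, 0, 0, 0, 0, 0, 1],
    [0, 0, 0, 0, 0, 0, 1]
  ]
}}

```text
time: 12.82
ee_pos: [0.5777, -0.1333, 0.0808]
eef_rot: [[1.0, 0.001, 0.0], [0.001, -1.0, -0.0], [0.0, 0.0, -1.0]]
contact_force: [-0.6, -1.5, -0.9]
opening: 0.0268
```

{"api": "jog_arm", "payload": {
  "series": [
    [0, 0, 0, 0, 0, 0.1, 1],
    [0, 0, 0, 0, 0, 0, 1],
    [0, 0, 0, 0, 0, 0, 1]
  ]
}}

```text
time: 13.2
ee_pos: [0.5777, -0.1333, 0.0798]
eef_rot: [[1.0, 0.001, 0.0], [0.001, -1.0, -0.0], [0.0, 0.0, -1.0]]
contact_force: [0.8, -0.5, 0.2]
opening: 0.0267
```

Run:
```python
from h import *
s=status.sense(); print(s["time"],s["ee_pos"],s["contact_force"])
for n,(x0,y0,x1,y1) in (("scene",(215,170,295,235)),):
    im=optics.get_image(n);cv2.imwrite(f"pics/{n}8.png",cv2.resize(im[y0:y1,x0:x1],None,fx=9,fy=9,interpolation=cv2.INTER_CUBIC))
im=optics.get_image("wrist");cv2.imwrite("pics/w8.png",im)
```

```text
13.2 [ 0.57766818 -0.13330406  0.07982173] [ 0.77608492 -0.47746603  0.19587146]
```

View pics/scene8.png

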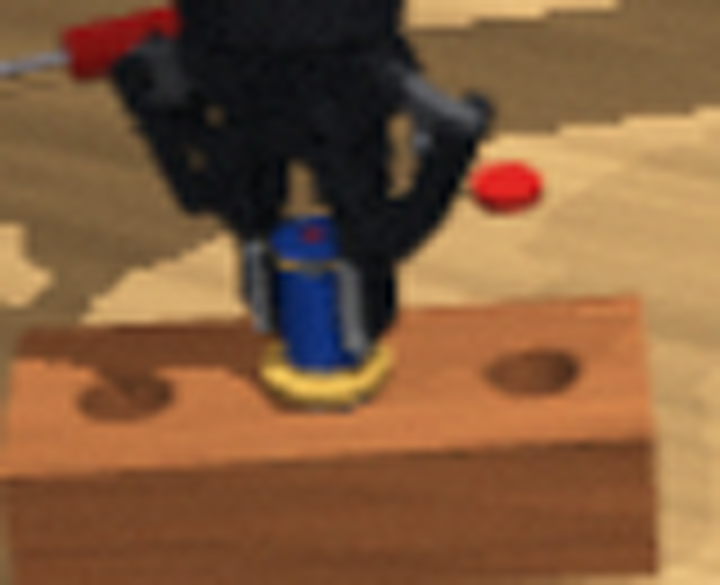

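View pics/w8.png

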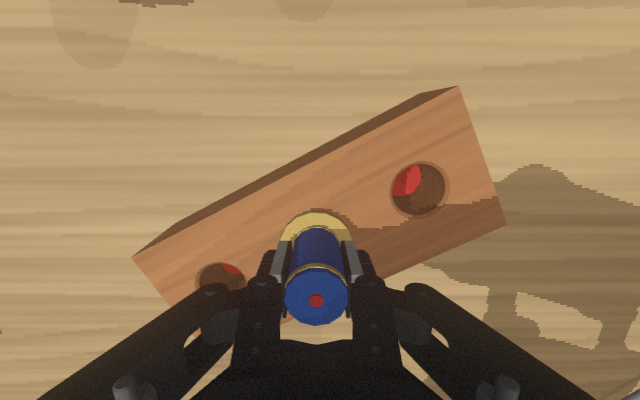

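The collar is about 4 mm above the block in the middle well. Force rose about 0.5 N per mm, and the red rod is only a little out, so this is the soft pad. Pressing home in small steps.

{"api": "jog_arm", "payload": {
  "series": [
    [0, 0, 0, 0, 0, 0.1, 1],
    [0, 0, 0, 0, 0, 0.1, 1],
    [0, 0, 0, 0, 0, 0, 1],
    [0, 0, 0, 0, 0, 0, 1]
  ]
}}

```text
time: 13.8
ee_pos: [0.5777, -0.1333, 0.0778]
eef_rot: [[1.0, 0.001, 0.0], [0.001, -1.0, -0.0], [0.0, 0.0, -1.0]]
contact_force: [0.8, -0.1, 1.5]
opening: 0.0267
```

{"api": "jog_arm", "payload": {
  "series": [
    [0, 0, 0, 0, 0, 0.1, 1],
    [0, 0, 0, 0, 0, 0, 1],
    [0, 0, 0, 0, 0, 0, 1]
  ]
}}

```text
time: 14.18
ee_pos: [0.5777, -0.1333, 0.0768]
eef_rot: [[1.0, 0.001, 0.0], [0.001, -1.0, -0.0], [0.0, 0.0, -1.0]]
contact_force: [-0.4, -0.8, 1.6]
opening: 0.0267
```

{"api": "jog_arm", "payload": {
  "series": [
    [0, 0, 0, 0, 0, 0.07, 1],
    [0, 0, 0, 0, 0, 0, 1],
    [0, 0, 0, 0, 0, 0, 1],
    [0, 0, 0, 0, 0, 0, 1]
  ]
}}

```text
time: 14.68
ee_pos: [0.5777, -0.1333, 0.0762]
eef_rot: [[1.0, 0.001, 0.0], [0.001, -1.0, -0.0], [0.0, 0.0, -1.0]]
contact_force: [-1.0, -0.1, 5.5]
opening: 0.0267
```

Run:
```python
from h import *
s=status.sense(); print(s["time"],s["ee_pos"],s["contact_force"])
for n,(x0,y0,x1,y1) in (("scene",(215,170,295,235)),):
    im=optics.get_image(n);cv2.imwrite(f"pics/{n}9.png",cv2.resize(im[y0:y1,x0:x1],None,fx=9,fy=9,interpolation=cv2.INTER_CUBIC))
```

```text
14.675 [ 0.57772184 -0.13329862  0.07622705] [-1.02537613 -0.14250049  5.50694672]
```

View pics/scene9.png

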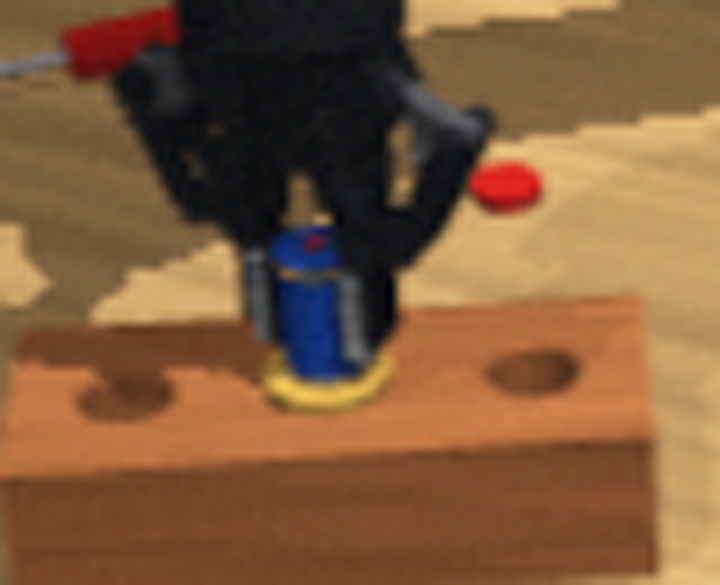

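The collar is down on the block. Now I ease up to the weight equilibrium, open and withdraw.

{"api": "jog_arm", "payload": {
  "series": [
    [0, 0, 0, 0, 0, -0.15, 1],
    [0, 0, 0, 0, 0, -0.15, 1],
    [0, 0, 0, 0, 0, -0.05, 1],
    [0, 0, 0, 0, 0, 0, 0.3],
    [0, 0, 0, 0, 0, 0, -0.3],
    [0, 0, 0, 0, 0, 0, -1],
    [0, 0, 0, 0, 0, 0, -1],
    [0, 0, 0, 0, 0, 0, -1],
    [0, 0, 0, 0, 0, 0, -1],
    [0, 0, 0, 0, 0, 0, -1]
  ]
}}

```text
time: 15.98
ee_pos: [0.5777, -0.1333, 0.0796]
eef_rot: [[1.0, 0.001, 0.0], [0.001, -1.0, -0.0], [0.0, 0.0, -1.0]]
contact_force: [0.7, 0.2, -0.5]
opening: 0.0853
```

Run:
```python
from h import *
s=status.sense(); print(s["time"],s["ee_pos"],s["contact_force"],s["opening"])
im=optics.get_image("wrist");cv2.imwrite("pics/w10.png",im)
```

```text
15.975 [ 0.57767301 -0.13327401  0.07960524] [ 0.68355153  0.16972283 -0.48378462] 0.08533590587250595
```

View pics/w10.png

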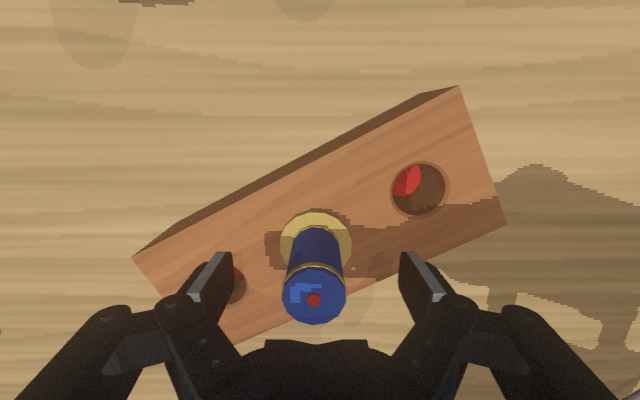

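The gripper is open and the gauge stands free in the middle well, with its handle top at about (315,297). Withdrawing upward.

{"api": "jog_arm", "payload": {
  "series": [
    [0, 0, 0, 0, 0, -1, -1],
    [0, 0, 0, 0, 0, -3, -1],
    [0, 0, 0, 0, 0, -4, -1],
    [0, 0, 0, 0, 0, -4, -1],
    [0, 0, 0, 0, 0, -3, -1],
    [0, 0, 0, 0, 0, -2, -1],
    [0, 0, 0, 0, 0, 0, -1],
    [0, 0, 0, 0, 0, 0, -1]
  ]
}}

```text
time: 17.02
ee_pos: [0.5772, -0.1331, 0.249]
eef_rot: [[1.0, 0.001, -0.001], [0.001, -1.0, 0.0], [-0.001, -0.0, -1.0]]
contact_force: [-0.5, -0.4, -0.4]
opening: 0.0857
```

Run:
```python
from h import *
s=status.sense(); print(s["time"],s["ee_pos"],s["contact_force"],s["opening"])
m=optics.camera_model("wrist"); im=optics.get_image("wrist");cv2.imwrite("pics/w11.png",im)
h=cv2.cvtColor(im,cv2.COLOR_BGR2HSV); k=((h[...,0]>105)&(h[...,0]<125)&(h[...,1]>120)&(h[...,2]>95)).astype(np.uint8); k[:,:280]=0;k[:,360:]=0;k[:150]=0;k[240:]=0
cs,_=cv2.findContours(k,0,cv2.CHAIN_APPROX_NONE); q=max(cs,key=cv2.contourArea); e=cv2.fitEllipse(q); print(e,onz("wrist",e[0],.120,m))
a=cv2.resize(optics.get_image("scene")[170:235,215:295],None,fx=6,fy=6,interpolation=cv2.INTER_CUBIC)
cv2.imwrite("pics/s11.png",a)
cv2.imwrite("pics/sc11.png",optics.get_image("scene"))
```

```text
17.025 [ 0.5772448  -0.13312718  0.2490415 ] [-0.46568929 -0.38906657 -0.35743769] 0.08568255274968584
((317.5793762207031, 191.76394653320312), (24.445068359375, 25.169771194458008), 101.04793548583984) [ 0.57809599 -0.13497186  0.12      ]
```

View pics/w11.png

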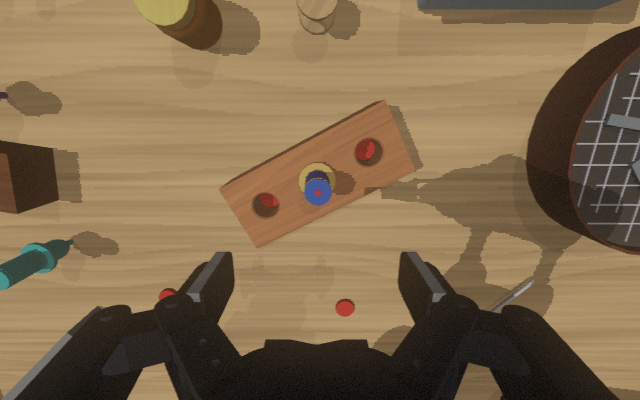

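View pics/s11.png

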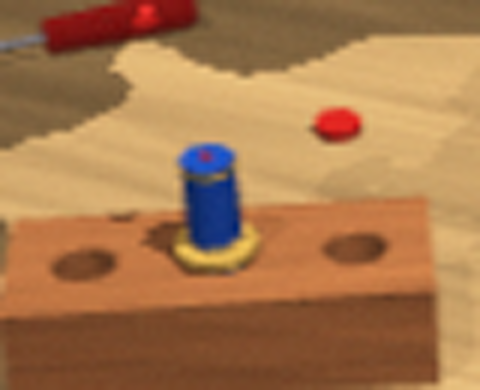

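View pics/sc11.png

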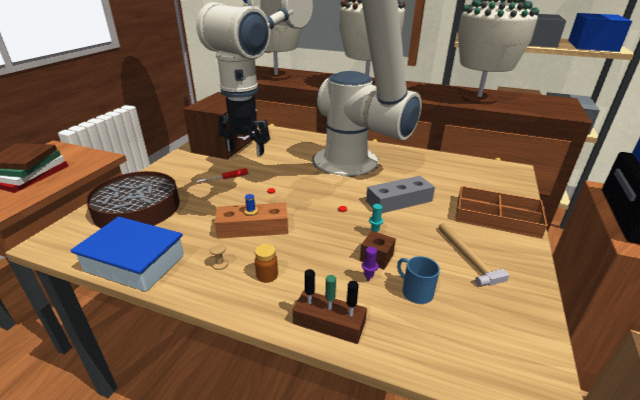

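Run:
```python
from station import workorder,status
print(workorder.close_job()); print(status.sense()["time"])
```

```text
the job is handed in; nothing more can be done
None
the job is handed in; nothing more can be done
```

I took the blue-handled gauge out of its rest and pressed it in the middle well (well1). That pad turned out to be the soft one, so I did not test the other two wells. The job was handed in at about 17 s of the 64 s allowed.

**Pressing:** The force rose by only about 0.5 N per mm, where a sound pad would give about 1.9 N per mm. I estimate 6–7 N on the pin just before the collar met the block. The wrist force then jumped at TCP z 0.0762 m, the same height as when the gauge was gripped with its collar on the rest. The scene view also showed the collar on the block.

**Letting go:** I eased up 3.5 mm to where the gauge's own weight balances, opened the jaws fully and drew the arm up clear.

**Last checks:**
- The gauge stands let go in the middle well, with its collar a few mm above the block. I judged that height from the pictures (about 1 pixel of rise) and did not measure it exactly.
- The handle top measured (0.578, −0.135) m against a well centre of (0.578, −0.133) m. It may lean slightly, but that is well within the limit.
- Wrist force in the clear was about zero.
- The other items look unmoved in the last scene picture; I did not measure them.

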